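# Roll the cream carton over so its cap side is up

## Robot

A 6-joint arm with a two-finger parallel gripper is mounted at the origin on the work surface. World frame = base frame: x ahead of the robot, y to its left, z up, the work surface at z = 0. Lengths are in mm, angles in degrees, forces in N, time in s.
With the tool pointing down it reaches from about 325 to 925 mm from the base axis. Payload 3.1 kg.
Tool frame: the origin (TCP) lies at the very end of the fingers, on their centre line; the grasp point (between the pads) lies grasp_offset behind it (grasp_offset is the distance from the TCP to the grasp point, in mm); z points along the fingers, x is the direction in which the jaws open and shut, and the axes are right-handed (so a half turn about z gives the same grasp; the last joint's range is limited). The gripper opens to 85 mm and grips with 20 to 120 N. Pads are 22 mm wide; open, the fingers measure 114 mm over their backs; the gripper's body (76 mm by 85 mm) begins 54 mm behind the grasp point. The pads swing forward as they close: fully open they stand 13 mm farther back than shut.
Start: joints at [-72.663, 12.427, 92.441, -0, 75.132, -6.429], TCP at [251.901, -572.001, 231.3] pointing down, gripper open.
Joint ranges: [-157.48, 157.48], [-44.54, 120.13], [17.64, 146.25], [-64.5, 244.5], [7.68, 150.69], [-147.95, 147.95]. Speed limits (degrees/s): [159.86, 159.86, 180, 180, 180, 180].

## Interface

Orientations are given as [roll, pitch, yaw] about the fixed x, y, z axes, in that order (R = Rz(yaw) Ry(pitch) Rx(roll)).
In Python, from station import * gives the robot as it stands. Calls block until the motion is done:
- goto(position, orientation): joint-space move of the TCP to a pose.
- move_l(position, attitude=None, speed=150): straight line of the TCP; attitude=None keeps the orientation; speed is the mean speed in mm/s.
- move_j(angles): joint-space move.
- grip(opening, squeeze=None): finger opening in mm; squeeze is the grip in N (None keeps the last); returns when the fingers have stopped.
- wait(seconds).
- solve_ik(position, orientation): joint angles nearest the present ones, or None.
- get_obs(): the state.
- get_image(name): name is "side" or "top" or "wrist"; returns the picture (420x560x3 uint8, red, green, blue); there is no depth.
- get_calibration(name): a dict with "fx", "fy", "cx", "cy" (pixels), "D" ([k1, k2, p1, p2, k3] as OpenCV has them; the pictures are not rectified), "R" (3x3) and "t" (3): a world point X has camera coordinates R X + t; the wrist camera has in their place "mount" (4x4, takes a point from camera to tool coordinates, whose origin is the TCP and whose axes are the tool frame's). Camera axes: x right, y down, z forward; pixel columns grow to the right and rows downward; lengths in mm; the calibration is good to about 2 mm. A picture is of the moment at which its call begins: read the wrist's pose just before it. get_calibration takes no time and is no camera call.
A pose or a line that the arm cannot do raises Unreachable and nothing moves.
- sign_off(): hands the job in, once; it reports no verdict.
Trained networks look in the newest picture that a camera, given by its name, has taken for a name from the list of things; names that differ only in an ending like _2 or _b are one class to them, and where a whole thing is asked for, a point or a joint stands for the part that bears it (a point fixed in the world has none). Each returns a list of dicts, best first, with "score" (0 to 1); they miss things now and then, are a little off and sometimes report something else, mostly with a low value. They report only what shows in the picture. A call takes as long as a camera call. They do not tell look-alikes from the thing itself.
- spot_in(name, camera): "extent" ([centre column, centre row, width, height] in pixels, round what is visible of it).
- regions_of(name, camera): "region" (420x560 bool, what is visible of it) and "extent" ([centre column, centre row, width, height] in pixels, round what is visible of it).
The state is a dict: "t": time; "joint_pos": joint angles; "qvel": joint speeds; "effort": joint torques, N m; "tcp_pos": TCP position; "ee_rot": TCP orientation; "wrist_force": force on the tool from outside, world axes, zero at the start; "moment": the same for the moment, N m; "grip_width": finger opening in mm.
Only numpy, scipy, OpenCV 4.12 (cv2) and the standard library are available. Lean on these libraries where they do the work, as an engineer would, in place of code of your own. Each camera call takes 0.05 s, during which the arm holds its last target.

## Task

In the barista classroom the cream carton (blue back, red cap side) has been left lying on the mat cap side down. Roll it over along the mat one face at a time, letting it lie flat on its side face before you go on, until its red cap side is on top, and leave it lying on the mat. Roll it rather than picking it up, and leave the green oat carton and the steel shaker where they are.

Things in the scene. Friction and masses are not known exactly. Their poses are not given: they have to be found in the camera images.
- cream_carton: Rigid closed carton, 0.15-0.31 kg: body 60 x 60 x 150 mm, then a 43 mm tapered roof at its +x end with a red screw cap on one slope. Origin: centre of the 60 x 60 x 150 body and of mass, 30 mm above the mat when lying. x: along its length. -z: red cap side, under at the start; +z: blue panel, on top at the start; +-y: white sides with a red band. A quarter roll carries it 60 mm sideways.
- oat_carton: Loose carton of the same shape and size with green and beige panels, lying on the mat green cap side up, 0.27 m or more from the cream carton centre to centre; leave it. Origin at the centre of its 60 x 60 x 150 mm body, x along its length to the roof, z up. A carton pushed level may slide: it tips if pushed high on a long side with the push rising as that side lifts, and past 45 degrees it falls.
- bar_mat: Dark grey silicone mat fixed on the table, 400 mm (x) x 700 mm (y), 4 mm thick. Origin at the centre of its underside, z up; its top is 4 mm above the table and grips well. One carton lies on its +y half, the other on its -y half (which one where varies), roughly along its x (cream within 35 degrees, oat within 20), roof to +x; the strip between them is clear.
- shaker: Stainless steel shaker standing on the table beside the mat, on the robot's left; 72 mm across, 103 mm tall. Loose; leave it. Origin at the centre of its base, z up.
There are look-alikes about, which are no part of the job. Leave any black look-alike of the cream_carton alone.

How it is judged (in metres and radians):
On the way:
1. the cream carton has been rolled onto a side face and lies flat on it, its red cap side facing sideways (within 10 degrees) (angle between cream_carton's own z axis and vertical between 1.396 and 1.745 rad and height (world z) of cream_carton below 0.045 m), for 0.2 s.
At the end, for the whole second after the job is handed in: The cream carton lies at rest and flat on the mat, its red cap side facing up within 10 degrees, its middle over the mat (within 200 mm of the mat's centre along the mat's x and 350 mm along its y) and its centre lower than 45 mm above the table (angle between cream_carton's own z axis and vertical above 2.967 rad and height (world z) of cream_carton below 0.045 m and x of cream_carton in the frame of bar_mat between -0.2 and 0.2 m and y of cream_carton in the frame of bar_mat between -0.35 and 0.35 m and linear speed of cream_carton below 0.02 m/s); the robot touches nothing.
It fails at once if the cream carton picked up: its centre more than 85 mm above the table (rolling raises it to about 47 mm) (height (world z) of cream_carton above 0.085 m).
It fails at once if the oat carton moved more than 20 mm (distance of oat_carton from where it was at the start of the episode above 0.02 m).
It fails at once if the shaker moved more than 20 mm or tipped (distance of shaker from where it was at the start of the episode above 0.02 m or angle between shaker's own z axis and vertical above 0.3 rad).
It also fails if it takes over 42 s, if anything falls off the work surface, if the arm or the gripper's body presses on something with over 40 N, if the wrist force passes 120 N, or if a joint passes its speed limit or range.

## Working session

There is one attempt and no reset: what is moved stays moved. The work goes in short steps, each a Python script; the robot and the scene stay as the last script left them, time stands still between calls to the robot, and variables do not carry over. Pictures are saved under pics/ and viewed, and the job is handed in when it is done.

```bash
ls; mkdir -p pics; python3 - <<'E'
from station import *
import cv2, numpy as np
o=get_obs(); print(o)
for c in ["top","side"]:
    im=get_image(c); cv2.imwrite(f"pics/{c}0.png",im[:,:,::-1])
    for n in ["cream_carton","oat_carton","shaker","bar_mat"]:
        print(c,n,[(round(d["score"],2),np.round(d["extent"]).tolist()) for d in spot_in(n,c)])
    k=get_calibration(c); print({a:np.round(b,3).tolist() for a,b in k.items()})
print(get_obs()["t"])
E
```

```text
pics
{'t': 0.0, 'joint_pos': array([-7.26620061e+01,  1.24763270e+01,  9.25301160e+01, -3.77908153e-04,
        7.51311829e+01, -6.42918246e+00]), 'qvel': array([ 0.04754382, -0.08563732, -0.0107492 ,  0.0461995 , -0.09560144,
        0.00884343]), 'effort': array([-7.42214252e-04, -3.96847272e+01, -3.03856158e+01, -2.94711235e-04,
        9.78391443e-03, -1.09247225e-06]), 'tcp_pos': array([ 251.65386885, -571.197931  ,  229.95800343]), 'ee_rot': array([-1.79984952e+02,  1.36801309e-01, -6.62327082e+01]), 'wrist_force': array([0.28563319, 0.09222885, 0.92532746]), 'moment': array([ 0.00083788, -0.03455379, -0.01221631]), 'grip_width': 85.67988262274332}
top cream_carton [(0.93, [219.0, 256.0, 51.0, 26.0]), (0.89, [419.0, 198.0, 41.0, 55.0]), (0.87, [343.0, 176.0, 42.0, 52.0]), (0.68, [384.0, 252.0, 37.0, 28.0])]
top oat_carton [(0.63, [239.0, 171.0, 24.0, 55.0])]
top shaker [(0.67, [144.0, 201.0, 25.0, 22.0])]
top bar_mat [(0.97, [283.0, 168.0, 196.0, 112.0])]
{'fx': 503.325, 'fy': 503.325, 'cx': 275.536, 'cy': 212.317, 'D': [-0.148, 0.0, 0.0, 0.0, 0.0], 'R': [[0.007, -1.0, 0.008], [-0.994, -0.008, -0.113], [0.113, -0.007, -0.994]], 't': [48.337, 390.628, 1786.747]}
side cream_carton [(0.83, [362.0, 184.0, 45.0, 18.0]), (0.83, [324.0, 278.0, 48.0, 60.0]), (0.79, [309.0, 155.0, 46.0, 24.0]), (0.73, [273.0, 187.0, 48.0, 37.0])]
side oat_carton [(0.7, [222.0, 243.0, 66.0, 38.0])]
side shaker [(0.81, [218.0, 323.0, 32.0, 51.0])]
side bar_mat []
{'fx': 527.47, 'fy': 527.47, 'cx': 278.646, 'cy': 220.949, 'D': [0.042, 0.0, 0.0, 0.0, 0.0], 'R': [[-0.956, -0.292, 0.008], [-0.163, 0.509, -0.845], [0.243, -0.809, -0.535]], 't': [416.87, 85.232, 1575.568]}
0.5
```

View pics/top0.png

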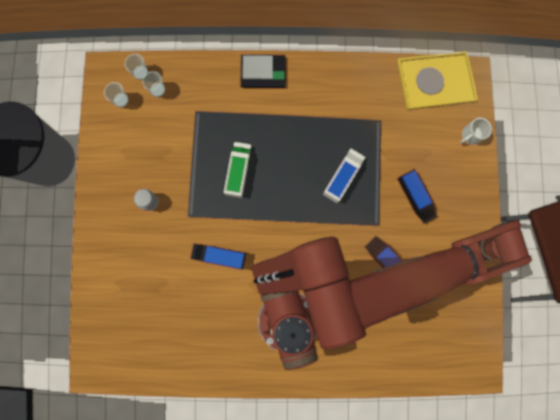

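View pics/side0.png

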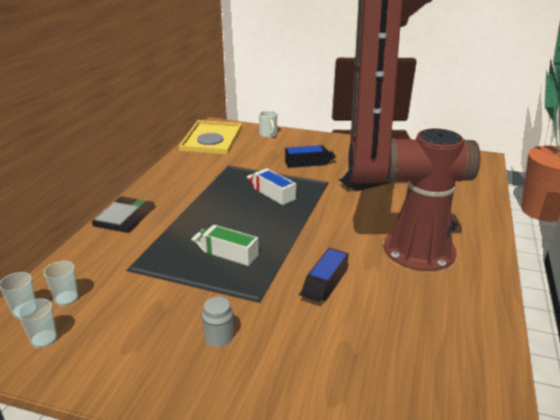

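```bash
cat > h.py <<'E'
from station import *
import cv2, numpy as np
def back(cam,px,z):
    k=get_calibration(cam); K=np.array([[k["fx"],0,k["cx"]],[0,k["fy"],k["cy"]],[0,0,1.]])
    u=cv2.undistortPoints(np.array(px,float).reshape(-1,1,2),K,np.array(k["D"],float)).reshape(-1,2)
    R=np.array(k["R"]);t=np.array(k["t"]); c=-R.T@t
    d=np.c_[u,np.ones(len(u))]@R
    return c+d*((z-c[2])/d[:,2])[:,None]
def proj(cam,X):
    k=get_calibration(cam); K=np.array([[k["fx"],0,k["cx"]],[0,k["fy"],k["cy"]],[0,0,1.]])
    return cv2.projectPoints(np.array(X,float),cv2.Rodrigues(np.array(k["R"]))[0],np.array(k["t"],float),K,np.array(k["D"],float))[0].reshape(-1,2)
def box(x,y,yaw):
    a=np.radians(yaw);u=np.array([np.cos(a),np.sin(a)]);v=np.array([-u[1],u[0]])
    P=[]
    for z in (4,64):
        for i,j in((-75,-30),(75,-30),(75,30),(-75,30)): P.append(np.r_[np.array([x,y])+i*u+j*v,z])
    return np.array(P)
def draw(im,x,y,yaw,cam):
    p=np.round(proj(cam,box(x,y,yaw))*4).astype(int)
    im=cv2.resize(im,None,fx=4,fy=4,interpolation=cv2.INTER_CUBIC)
    cv2.polylines(im,[p[4:]],True,(0,255,255),1); cv2.polylines(im,[p[:4]],True,(255,0,255),1)
    return im
E
python3 - <<'E'
from h import *
im=get_image("top"); hsv=cv2.cvtColor(im,cv2.COLOR_RGB2HSV)
def panel(m,x0,x1,y0,y1,z=64):
    mm=np.zeros_like(m);mm[y0:y1,x0:x1]=m[y0:y1,x0:x1]
    n,l,s,_=cv2.connectedComponentsWithStats(mm); i=1+np.argmax(s[1:,4])
    ys,xs=np.where(l==i)
    w=back("top",np.c_[xs,ys],z)[:,:2]
    r=cv2.minAreaRect(w.astype(np.float32)); c=np.cov(w.T); e,v=np.linalg.eigh(c)
    d=v[:,1]*np.sign(v[0,1]); yaw=np.degrees(np.arctan2(d[1],d[0]))
    return w.mean(0),yaw,np.sqrt(12*e),r
bl=cv2.inRange(hsv,(105,120,60),(130,255,255)); gr=cv2.inRange(hsv,(45,120,60),(80,255,255))
P=panel(bl,315,375,140,215); print(P)
O=panel(gr,218,262,135,205); print(O)
print("mat",back("top",[[195,113],[381,121],[378,223],[190,215]],4).round())
x,y=P[0]; b=draw(im,x,y,P[1],"top")
b=draw(im,x,y,P[1],"top"); cv2.imwrite("pics/fit0.png",b[480:960,1100:1740,::-1])
# black look-alike
print("look",back("top",[[419,198]],40).round())
E
```

```text
(array([ 506.75880556, -182.46911912]), np.float64(-31.484051620383504), array([ 43.62431813, 120.57359756]), ((507.08905029296875, -182.562744140625), (43.720577239990234, 120.30680084228516), 58.910560607910156))
(array([522.47098804, 193.73382062]), np.float64(-9.38930275384188), array([ 42.26413413, 119.05317255]), ((522.32861328125, 193.69627380371094), (42.326480865478516, 118.89702606201172), 80.78170013427734))
mat [[ 764.  356.    4.]
 [ 741. -343.    4.]
 [ 356. -323.    4.]
 [ 380.  362.    4.]]
look [[ 445. -468.   40.]]
```

View pics/fit0.png

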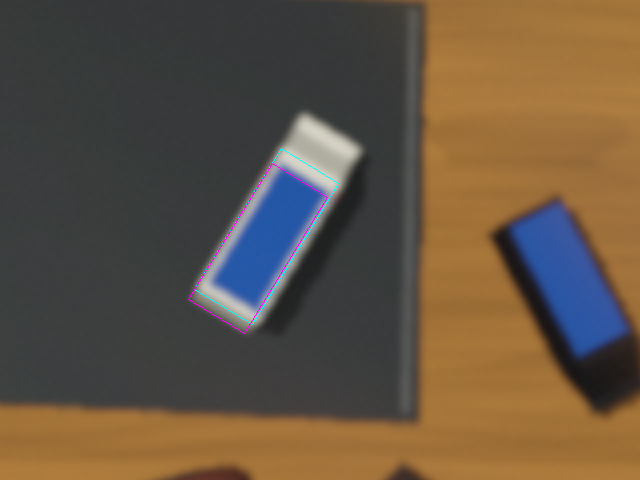

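```bash
cat >> h.py <<'E'
V=lambda yaw: np.array([-np.sin(np.radians(yaw)),np.cos(np.radians(yaw))])
def pos(c,yaw,d,z): # TCP at offset d along roll direction from carton centre
    return list(np.array(c)+d*V(yaw))+[z]
def ori(yaw): return [180,0,yaw]
def st(m=""):
    o=get_obs(); print(m,"t",round(o["t"],2),"tcp",o["tcp_pos"].round(1),"F",o["wrist_force"].round(1),flush=True)
E
python3 - <<'E'
from h import *
c=(507,-182.5);yaw=-31.5
goto(pos(c,yaw,-60,150),ori(yaw)); st()
move_l(pos(c,yaw,-60,43),speed=120); st()
im=get_image("side"); cv2.imwrite("pics/side1.png",cv2.resize(im[100:260,200:410],None,fx=3.6,fy=3.6,interpolation=cv2.INTER_CUBIC)[:,:,::-1])
cv2.imwrite("pics/w1.png",get_image("wrist")[:,:,::-1])
p=np.array(get_obs()["tcp_pos"]);print(proj("side",[p]), (proj("side",[p])-[200,100])*3.6)
E
```

```text
t 2.08 tcp [ 475.9 -234.8  150.6] F [-0.6 -0.3  0.2]
 t 3.12 tcp [ 476.4 -234.2   43.8] F [ 1.4  0.7 -0.4]
[[287.16949555 178.64366964]] [[313.81018397 283.1172107 ]]
```

View pics/side1.png

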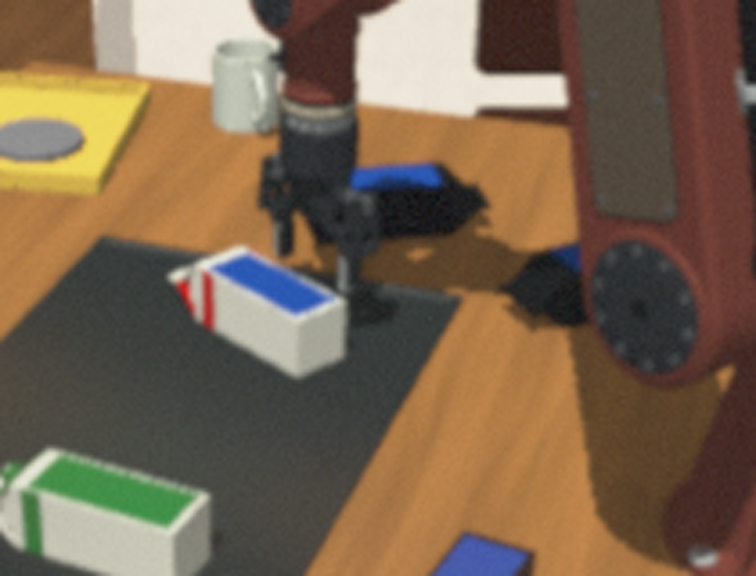

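View pics/w1.png

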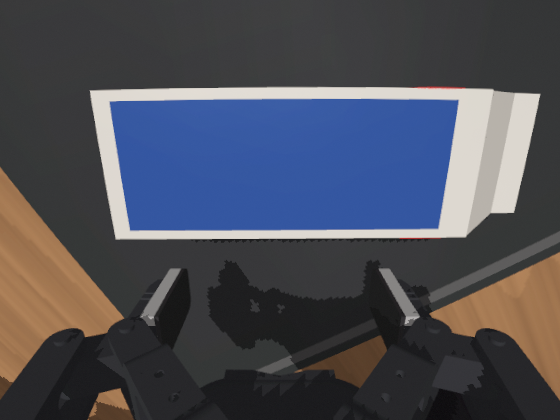

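```bash
cat >> h.py <<'E'
def arc(c,yaw,th,s=48,bias=2):
    t=np.radians(th)
    d=30-60*np.cos(t)+s*np.sin(t)-11+bias
    return pos(c,yaw,d,4+60*np.sin(t)+s*np.cos(t)-12)
E
python3 - <<'E'
from h import *
c=(507,-182.5);yaw=-31.5
move_l(pos(c,yaw,-48,40),speed=60); st()
move_l(arc(c,yaw,0),speed=30); st()
for th in (8,16,25): move_l(arc(c,yaw,th),speed=50); st(th)
im=get_image("side"); cv2.imwrite("pics/side2.png",cv2.resize(im[100:260,200:410],None,fx=3.6,fy=3.6,interpolation=cv2.INTER_CUBIC)[:,:,::-1])
cv2.imwrite("pics/w2.png",get_image("wrist")[:,:,::-1])
E
```

```text
t 3.58 tcp [ 482.1 -222.9   40. ] F [ 0.9 -0.1 -0.2]
 t 4.03 tcp [ 486.7 -215.5   40. ] F [0.7 0.5 0. ]
8 t 4.39 tcp [ 491.  -209.8   48.5] F [-1.4 -1.5  1.2]
16 t 4.76 tcp [ 495.2 -202.5   55.1] F [-0.1 -1.4  0.7]
25 t 5.15 tcp [ 500.4 -193.4   61.1] F [-0.  -0.8  1.1]
```

View pics/side2.png

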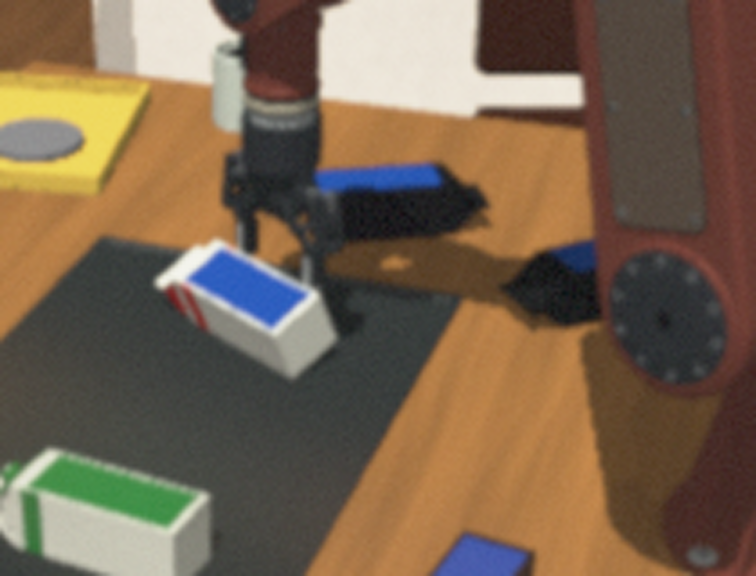

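View pics/w2.png

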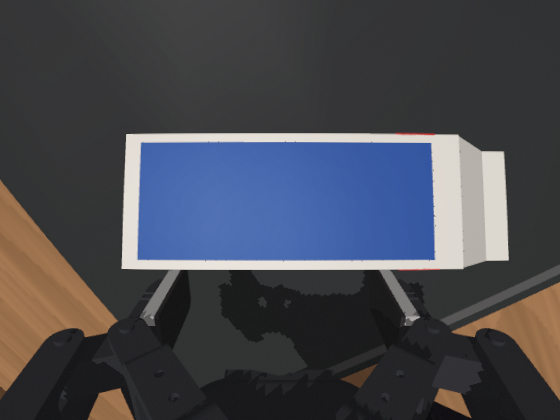

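The carton is tipping cleanly by about 25° with no sliding. I'll carry on along the arc.

```bash
python3 - <<'E'
from h import *
c=(507,-182.5);yaw=-31.5
for th in (35,43,50,56): move_l(arc(c,yaw,th),speed=50); st(th)
wait(0.5)
im=get_image("side"); cv2.imwrite("pics/side3.png",cv2.resize(im[100:260,200:410],None,fx=3.6,fy=3.6,interpolation=cv2.INTER_CUBIC)[:,:,::-1])
E
```

```text
35 t 5.67 tcp [ 506.9 -182.7   65.8] F [ 0.8 -0.   2.5]
43 t 6.03 tcp [ 512.  -173.6   67.8] F [0.2 0.3 0.4]
50 t 6.38 tcp [ 517.  -165.7   68.6] F [ 0.5 -0.6  0.4]
56 t 6.68 tcp [ 521.3 -158.9   68.5] F [ 0.2 -0.5 -0.2]
```

View pics/side3.png

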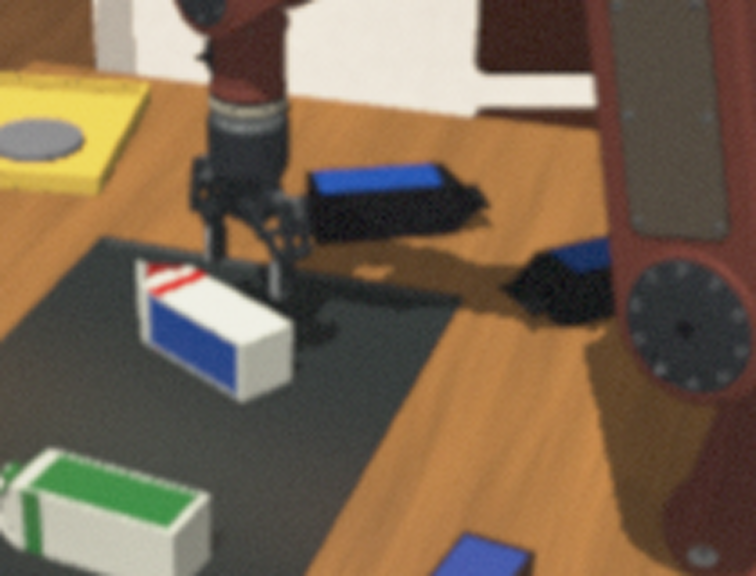

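Lying flat on its side with the blue panel facing forward. Next I back off and re-measure.

```bash
python3 - <<'E'
from h import *
yaw=-31.5; c=np.array((507,-182.5))+60*V(yaw)
move_l(pos(c,yaw,-66,75),speed=120);st()
move_l(pos(c,yaw,-66,140),speed=150);st()
im=get_image("top"); print(c)
cv2.imwrite("pics/fit1.png",draw(im,*c,yaw,"top")[480:960,1100:1740,::-1])
s=get_image("side"); b=draw(s,*c,yaw,"side"); cv2.imwrite("pics/fit1s.png",b[500:980,900:1540,::-1])
cv2.imwrite("pics/w3.png",get_image("wrist")[:,:,::-1])
E
```

```text
t 7.67 tcp [ 503.9 -188.    75.2] F [ 0.  -0.2 -0.1]
 t 8.25 tcp [ 503.7 -187.2  139.6] F [-0.3  1.  -0.3]
[ 538.34991388 -131.34159014]
```

View pics/fit1.png

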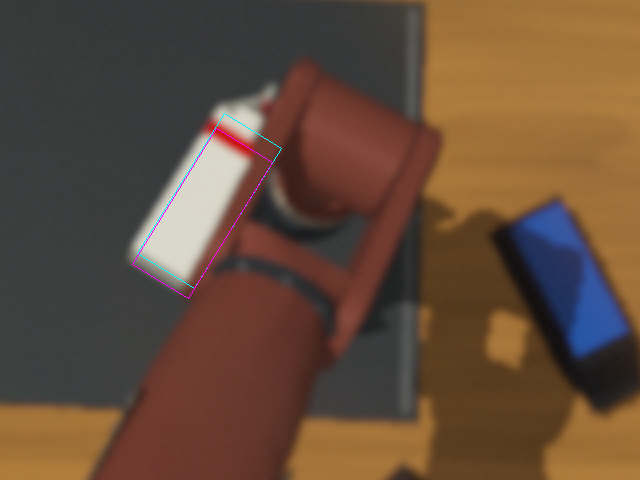

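View pics/fit1s.png

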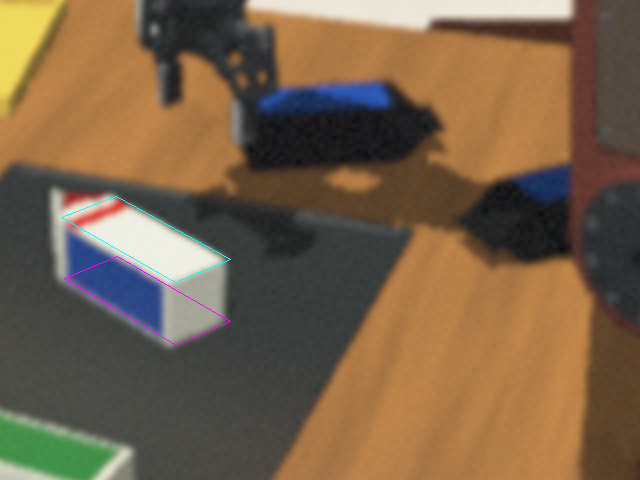

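View pics/w3.png

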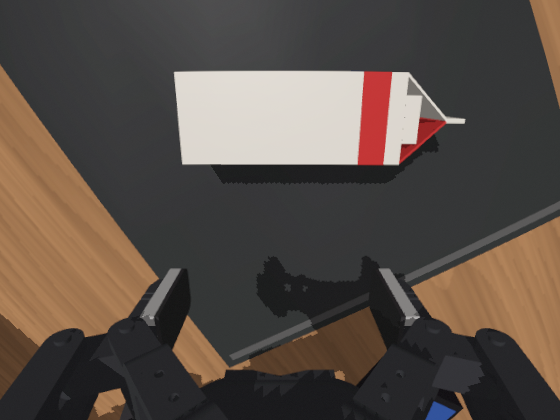

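```bash
python3 - <<'E'
from h import *
from scipy.spatial.transform import Rotation as Ro
k=get_calibration("wrist");o=get_obs()
T=np.eye(4);T[:3,:3]=Ro.from_euler("xyz",o["ee_rot"],degrees=True).as_matrix();T[:3,3]=o["tcp_pos"]
M=T@np.array(k["mount"]);K=np.array([[k["fx"],0,k["cx"]],[0,k["fy"],k["cy"]],[0,0,1.]])
px=np.array([(182,164),(400,164),(408,72),(175,72)],float)
u=cv2.undistortPoints(px.reshape(-1,1,2),K,np.array(k["D"],float)).reshape(-1,2)
d=np.c_[u,np.ones(4)]@M[:3,:3].T; c=M[:3,3]
w=(c+d*((64-c[2])/d[:,2])[:,None]); print(w.round(1)); 
e=lambda i,j:w[j]-w[i]
for i,j in((0,1),(3,2),(0,3),(1,2)): print(np.linalg.norm(e(i,j)).round(1),np.degrees(np.arctan2(e(i,j)[1],e(i,j)[0])).round(1))
cc=w.mean(0)[:2];print(cc)
im=get_image("top");cv2.imwrite("pics/fit2.png",draw(im,*cc,-31.5,"top")[480:960,1100:1740,::-1])
E
```

```text
[[ 465.2 -116.3   64. ]
 [ 595.1 -195.8   64. ]
 [ 625.3 -143.8   64. ]
 [ 497.4  -65.5   64. ]]
152.3 -31.5
150.0 -31.5
60.1 57.6
60.1 59.9
[ 545.7479789  -130.34189805]
```

View pics/fit2.png

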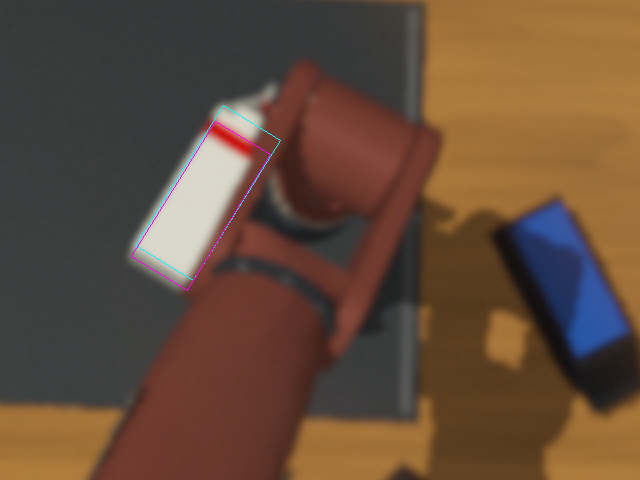

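```bash
python3 - <<'E'
from h import *
c=(546.5,-128.5);yaw=-31.5
move_l(pos(c,yaw,-58,100),speed=150)
move_l(pos(c,yaw,-58,40),speed=100); st()
move_l(pos(c,yaw,-48,40),speed=60)
move_l(arc(c,yaw,0),speed=30); st()
for th in (8,16,25): move_l(arc(c,yaw,th),speed=50); st(th)
im=get_image("side"); cv2.imwrite("pics/side4.png",cv2.resize(im[100:260,200:410],None,fx=3.6,fy=3.6,interpolation=cv2.INTER_CUBIC)[:,:,::-1])
E
```

```text
t 9.63 tcp [ 516.7 -178.3   40.5] F [ 0.6  0.  -0.9]
 t 10.4 tcp [ 526.2 -161.5   40. ] F [ 0.1 -0.6  0. ]
8 t 10.77 tcp [ 530.5 -155.7   48.5] F [ 0.3 -0.7  0.1]
16 t 11.13 tcp [ 534.7 -148.4   55.1] F [ 0.3 -0.9  0.5]
25 t 11.53 tcp [ 540.  -139.5   61.1] F [-0.7 -0.8  0.3]
```

View pics/side4.png

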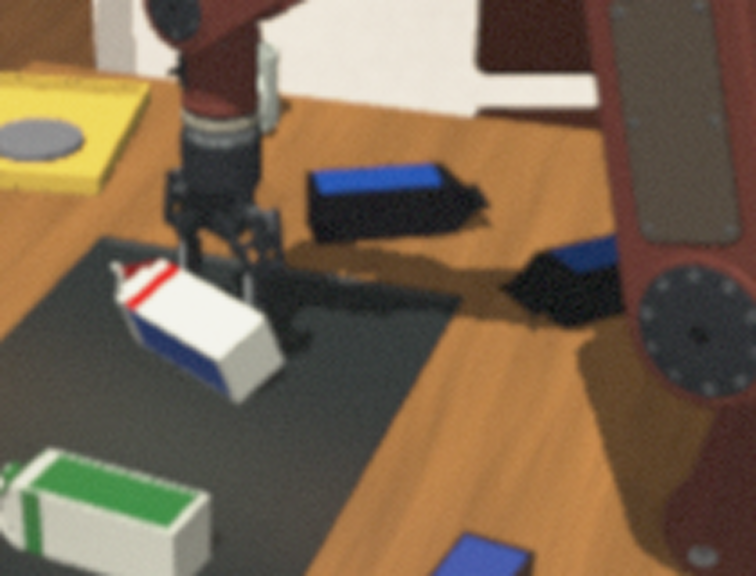

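The second quarter-roll is also tipping well, at about 25–30°. Continuing, then backing off to look.

```bash
python3 - <<'E'
from h import *
c=(546.5,-128.5);yaw=-31.5
for th in (35,43,50,56): move_l(arc(c,yaw,th),speed=50); st(th)
wait(0.4)
c2=np.array(c)+60*V(yaw)
move_l(pos(c2,yaw,-75,75),speed=120)
move_l(pos(c2,yaw,-75,170),speed=150);st()
c2=c2+4*V(yaw);print(c2)
s=get_image("side"); cv2.imwrite("pics/fit5s.png",draw(s,*c2,yaw,"side")[500:1060,700:1480,::-1])
cv2.imwrite("pics/w5.png",get_image("wrist")[:,:,::-1])
cv2.imwrite("pics/top5.png",get_image("top")[:,:,::-1])
E
```

```text
35 t 11.99 tcp [ 546.5 -128.7   65.9] F [-0.5 -0.3  1.3]
43 t 12.36 tcp [ 551.5 -119.6   67.8] F [ 0.5 -0.3  0.3]
50 t 12.7 tcp [ 556.5 -111.7   68.6] F [ 0.   0.1 -0.7]
56 t 13.01 tcp [ 560.9 -105.    68.5] F [ 0.5  0.7 -0.5]
 t 14.7 tcp [ 538.  -140.8  169.1] F [-0.2 -0.7  0.3]
[579.93990814 -73.93102948]
```

View pics/fit5s.png

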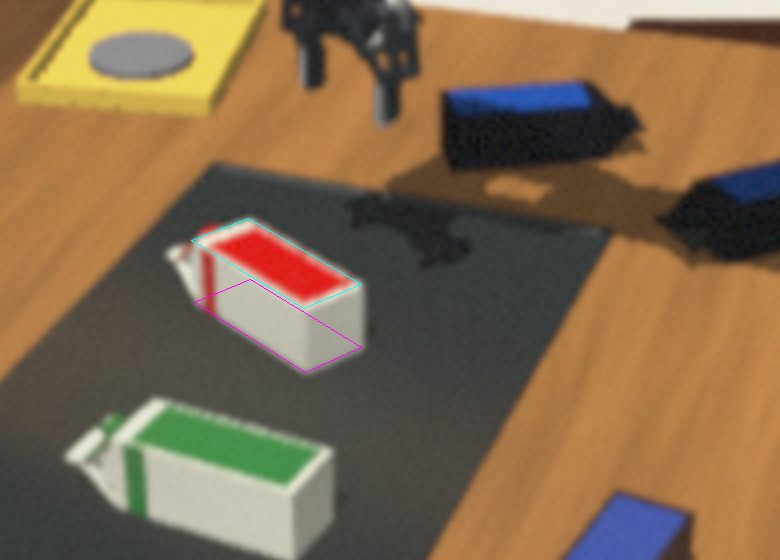

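View pics/w5.png

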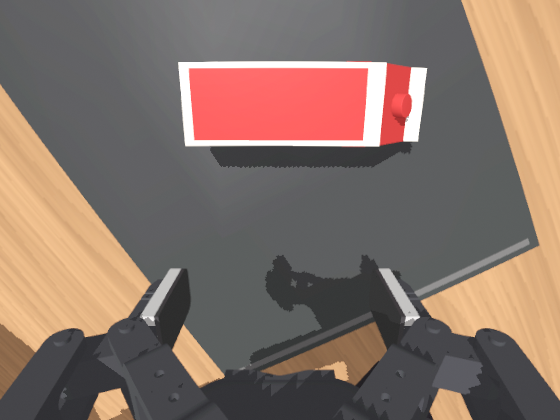

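View pics/top5.png

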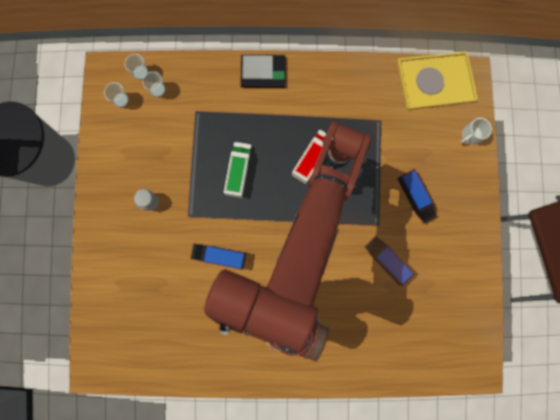

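```bash
python3 -c "
from h import *
wait(0.3); st(); print(sign_off())"
```

```text
t 15.15 tcp [ 538.5 -141.3  169.6] F [ 0.1 -0.   0.3]
the job is handed in; nothing more can be done
None
```

I rolled the cream carton over in two quarter rolls toward the middle of the mat and handed the job in at about 15 s. I pushed with both open fingertips high on its long side, moving along a rising arc. Between rolls it lay flat on its side face for over 3 s, confirmed in the side and wrist pictures.

- **Cream carton:** in the last pictures (side, wrist and top) it lies flat with the red panel and cap on top. Its centre is near (580, -74) mm, well inside the mat, and a box drawn there matches the side picture closely.
- **Other things:** the oat carton, the shaker and the black look-alikes show no visible movement. The gripper was clear, about 100 mm above the carton, and the forces I read at the wrist stayed under about 3 N.
- **Disagreement:** after the first roll, the wrist and top cameras placed the carton about 4 mm apart. I used a position slightly toward the top camera's reading, and the second roll went fine.

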